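# Set and clamp the fence of the carton jig

## Task

The fence bracket of the carton-packing jig is loose on its bolts. Slide it along its slots until the fence is pressed gently home against the stop block that marks the carton size, let go, and then swing the upright cam lever over, away from the fence, until the bracket is clamped firmly hand-tight, but not forced on to its end. Leave the stock standing around the jig alone.

Things in the scene. Friction and masses are not known exactly. Their poses are not given: they have to be found in the camera images.
- rail: Grey steel plate screwed flat to the bench, 140 (its x) x 300 (its y) x 12 mm thick. Origin at the centre of its underside, on the bench; z up. The bracket slides along the rail's +y. A fixed guide bolt (8 mm shank, 16 mm head, top 26.5 mm above the bench) stands at x 0, y +15 mm; the cam clamp's bolt at x 0, y -65 mm.
- bracket: Loose aluminium angle, 0.45 kg: flat flange 64 (x) x 174 (y) x 6 mm, y -112 to +62 mm, with two slots along y, 10 x 66 mm, over two 8 mm bolts (1 mm side play, 58 mm travel); at its +y end an upright fence 64 mm wide, 8 mm thick (y +62 to +70), 70 mm high. Origin on the flange's underside, 12 mm above the bench; axes as the rail's within the play. Slides to +y with 3 to 5 N.
- fence_top (a point): Centre of the fence's top edge, at the middle of its 8 mm thickness, 70 mm above the bracket's underside (82 mm above the bench). The fence can be gripped here from above, across its thickness (along y).
- fence_face (a point): Point on the fence's outer (+y) face, at its middle, 11 mm above the bracket's underside.
- stop: Dark steel block 60 (x) x 24 (y) x 22 mm high, fixed on the rail on the fence's +y side; it marks the position to set. Its top is 34 mm above the bench, lower than a grip on the fence's upper 30 mm. Origin at the centre of its underside. It is rigid: 4 to 10 N against it is a gentle press, more than about 25 N is too hard.
- stop_face (a point): Middle of the stop block's face towards the bracket (its -y face), 11 mm above the rail's top. When the fence is home, fence_face touches this face.
- clamp_foot (a point): Point on the rail's top face on the cam clamp's bolt (rail x 0, y -65 mm, 12 mm above the bench), under the lever. Push needed at the handle's ball, square to it: 1 to 2 N while free; at an angle that cannot be seen, 0.2 to 1.0 rad, the cam bites on the flange and the push climbs steeply, some 100 N per rad: 8 to 12 N is hand-tight, 16 N too much; below 7 N is slack.
- lever (a joint): Cam lever's angle, rad, 0 to 1.45. Its level axle, along the rail's x, sits on the bolt in the bracket's rear slot: over the rail's x 0, y -65 mm, 31.5 mm (2.2 mm either way, set differently each time) above the bench. Black handle 12 mm thick, ball 18 mm across at its end, 75 mm from the axle; leans from upright to the rail's -y by 0.1 rad + the angle. Stays where left.
- tub: Bystander: white plastic tub, 90 mm across, 100 mm high, left of the jig. Origin at the centre of its underside.
- bottle: Bystander: amber bottle, 66 mm across, 170 mm high, left of the jig. Origin at the centre of its underside.
- carton: Bystander: closed cardboard carton 130 x 90 x 70 mm on the bench, right of the jig. Origin at the centre of its underside.
Things that resemble listed ones, but are neither listed nor needed, are in the scene too. Of the things like the bracket, leave any that is turquoise; of the rest the smaller one is meant.

How it is judged:
By the outcome, as a careful person would: the job done as asked, in the order asked, and still so for the second after the job is handed in, with the robot touching nothing.
It also fails if it takes over 67 s, if anything falls off the work surface, if the arm or the gripper's body presses on something with over 40 N, if the wrist force passes 120 N, or if a joint passes its speed limit or range.

## Robot

A 7-joint arm with a two-finger parallel gripper is mounted at the origin on the work surface. World frame = base frame: x ahead of the robot, y to its left, z up, the work surface at z = 0. Lengths are in m, angles in rad, forces in N, time in s.
With the tool pointing down it reaches from about 0.4 to 0.875 m from the base axis. Payload 4.4 kg.
Tool frame: the origin (TCP) lies on the centre line of the jaws, within the pads' length; the fingertips stand 11 mm ahead of it and the grasp point (between the pads) lies 8 mm behind it; z points along the fingers, y is the direction in which the jaws open and shut (so a half turn about z gives the same grasp; the last joint's range is limited). The gripper opens to 85 mm and grips with 20 to 120 N. Pads are 22 mm wide; open, the fingers measure 114 mm over their backs; the gripper's body (76 mm by 85 mm) begins 54 mm behind the grasp point. The pads swing forward as they close: fully open they stand 13 mm farther back than shut.
Start: joints at [-1.395, 0.628, 0.038, 1.517, -0.027, 0.996, -0.02], TCP at [0.156, 0.631, 0.242] pointing down, gripper open.
Joint ranges: [-3.06, 3.06], [-0.37, 2.12], [-1.25, 1.32], [0.18, 2.47], [-1.1, 4.24], [0.23, 1.98], [-2.94, 2.94]. Speed limits (rad/s): [2.57, 2.57, 3.14, 3.14, 3.14, 3.14, 3.14].

## Interface

Orientations are given as a unit quaternion [w, x, y, z].
In Python, from cell import get_obs, snapshot, finish_job gives the robot as it stands.
- The arm moves only by the tool drive_tool, never from a script. Its argument "commands" is a list that holds one entry, the list of rows, each a list of 5 numbers: the closure, from -1 (fully open) to 1 (shut), then the shift along the world's x, y, z scaled (see below), then the turn about the world's z scaled (see below). In form: [[[jaw, tx, ty, tz, twist], ...]]. A call has 1 to 20 rows; each row shifts and turns the commanded pose from where the row before left it; what a row does not reach is not made up. The controller multiplies each number of a shift by 2 cm and each number of a turn by 4 degrees. A row lasts 1/12 s, in which the tool goes at most 41.7 mm and 7.16 degrees, less where a joint would pass 70% of its speed; a pose out of reach is approached as far as the arm can. A call with a number of a shift or a turn outside -1 to 1 is refused whole. A call with a gripper value outside its range is refused whole. The fingers move at their own pace and stop on an object; "squeeze" is the grip in N (left out, the last holds). Time passes only in rows, so rows that do not move let the fingers close. It gives the time, the measured TCP pose, the force and the opening at its end, in the units of the state.
- get_obs(): the state, without advancing time (a new reading comes with each control period).
- snapshot(name): name is "scene" or "top" or "wrist"; returns a dict with "img" (400x640x3 uint8, blue, green, red), "camera_matrix" (3x3 intrinsics, pixels), "R" (3x3) and "t" (3): a world point X has camera coordinates R X + t. Camera axes: x right, y down, z forward; pixel columns grow to the right and rows downward; lengths in m; the calibration is good to about 2 mm. A picture is of the moment at which its call begins. There is no depth.
- finish_job(): hands the job in, once; it reports no verdict.
The state is a dict: "t": time; "qpos": joint angles; "qvel": joint speeds; "joint_efforts": joint torques, N m; "tcp_pos": TCP position; "tcp_rot": TCP orientation; "wrist_force": force on the tool from outside, world axes, zero at the start; "torque": the same for the moment, N m; "grip_width": opening from 0.0 (shut) to 1.0 (fully open).
Only numpy, scipy, OpenCV 4.12 (cv2) and the standard library are available. Lean on these libraries where they do the work, as an engineer would, in place of code of your own. Each camera call takes 0.05 s, during which the arm holds its last target. There are 200 camera calls.

## Working session

There is one attempt and no reset: what is moved stays moved. The work goes in short steps, Python scripts to look and compute and a tool call to move; the robot and the scene stay as the last step left them, time stands still between calls to the robot, and variables do not carry over. Pictures are saved under pics/ and viewed, about 8 in all and at most 12, crops included, and the job is handed in when it is done.

Besides the shell and the picture viewer there is one more tool, called after "Call:" by a JSON object that holds its "name" and its "arguments". drive_tool: Moves the arm, as the interface text tells. Shifts and turns lie within -1 to 1; 1 stands for 2 cm of shift or 4 degrees of turn. Its arguments: {"type":"object","properties":{"commands":{"type":"array","items":{"type":"array","items":{"type":"array","items":{"type":"number"}}}},"squeeze":{"type":"number"}},"required":["commands"]}

```bash
mkdir -p pics; python3 - <<'E'
from cell import *
import cv2
o=get_obs();print(o)
for n in ("scene","top"):
    s=snapshot(n);cv2.imwrite(f"pics/{n}1.png",s["img"]);print(n,s["camera_matrix"],s["R"],s["t"])
E
```

```text
{'t': 0.0, 'qpos': array([-1.39481441,  0.62934029,  0.0384285 ,  1.51836012, -0.02699035,
        0.99629673, -0.01996698]), 'qvel': array([ 0.00125122, -0.00038927,  0.00018586, -0.00043442,  0.00057962,
       -0.00181921, -0.00015148]), 'joint_efforts': array([-4.27034720e-04, -5.63409162e+01,  1.22598846e+00, -1.93446028e+01,
        1.08736003e-02,  1.04648952e-02, -4.71054715e-07]), 'tcp_pos': array([0.15545454, 0.63051988, 0.24139513]), 'tcp_rot': array([-1.01537679e-04,  1.20572170e-01,  9.92704116e-01, -9.37944115e-04]), 'wrist_force': array([ 0.78166545, -0.21646003,  0.10663913]), 'torque': array([ 0.01514854, -0.03984547,  0.01425114]), 'grip_width': 0.9984302404143954}
scene [[418.76144097   0.         316.53700164]
 [  0.         418.76144097 201.46839545]
 [  0.           0.           1.        ]] [[-0.82982608  0.55761763 -0.02124266]
 [ 0.3483846   0.4879645  -0.8003242 ]
 [-0.43590922 -0.67153051 -0.59919106]] [ 0.47230456 -0.11828355  1.289518  ]
top [[413.608147     0.         317.05578119]
 [  0.         413.608147   196.43106257]
 [  0.           0.           1.        ]] [[-0.10569271 -0.99438729 -0.00479172]
 [-0.96801625  0.10398998 -0.22832133]
 [ 0.22753812 -0.01949344 -0.97357404]] [0.04849185 0.56203002 0.99124219]
```

View pics/scene1.png

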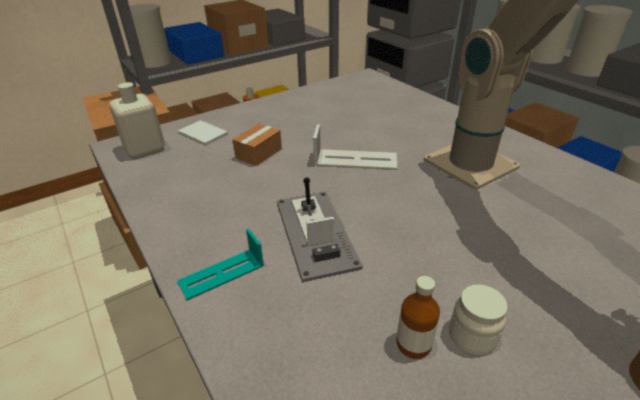

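View pics/top1.png

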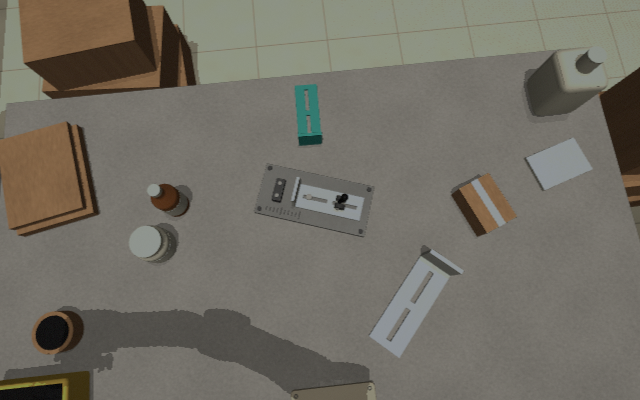

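The jig is at about (315,200) in the top view and (318,235) in the scene view. The stop is at its left end (roughly world +y), and the lever is at (340,201).

```bash
python3 - <<'E'
import cv2,numpy as np
a=cv2.imread("pics/top1.png")[155:245,245:385];b=cv2.imread("pics/scene1.png")[170:280,265:370]
cv2.imwrite("pics/c1.png",cv2.resize(a,None,fx=5.7,fy=5.7,interpolation=cv2.INTER_CUBIC)[:, :798])
cv2.imwrite("pics/c2.png",cv2.resize(b,None,fx=5,fy=5,interpolation=cv2.INTER_CUBIC))
E
```

```text
(no output)
```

View pics/c1.png

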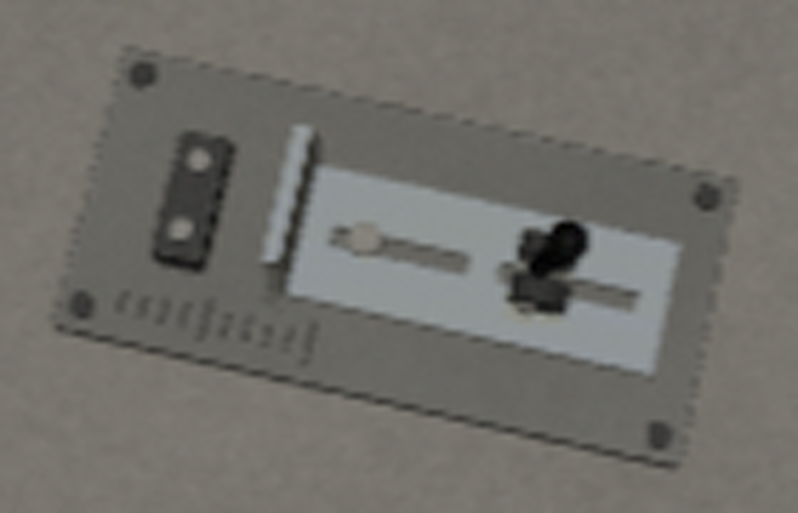

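View pics/c2.png

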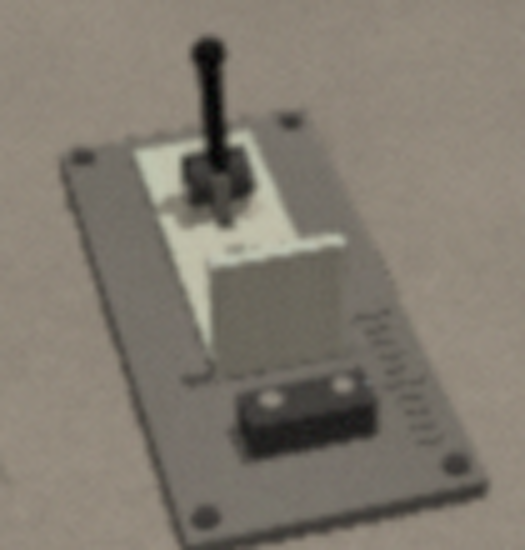

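```bash
cat > h.py <<'E'
import numpy as np
from scipy.optimize import least_squares
C={'scene':(418.761,316.537,201.468,np.array([[-0.82982608,0.55761763,-0.02124266],[0.3483846,0.4879645,-0.8003242],[-0.43590922,-0.67153051,-0.59919106]]),np.array([0.47230456,-0.11828355,1.289518])),
'top':(413.608,317.056,196.431,np.array([[-0.10569271,-0.99438729,-0.00479172],[-0.96801625,0.10398998,-0.22832133],[0.22753812,-0.01949344,-0.97357404]]),np.array([0.04849185,0.56203002,0.99124219]))}
def proj(n,X):
    f,cx,cy,R,t=C[n];c=R@X+t;return np.array([cx+f*c[0]/c[2],cy+f*c[1]/c[2]])
def full(n,u):
    k,o=(5.7,(245,155)) if n=='top' else (5,(265,170))
    return (np.array(u)+.5)/k-.5+np.array(o)
def W(p,L):
    c,s=np.cos(p[2]),np.sin(p[2]);return np.array([p[0]+c*L[0]-s*L[1],p[1]+s*L[0]+c*L[1],L[2]])
E
python3 - <<'E'
from h import *
P=[('top',(122,48),(.07,.15)),('top',(738,180),(.07,-.15)),('top',(680,467),(-.07,-.15)),('top',(57,328),(-.07,.15)),
('scene',(183,543),(.07,.15)),('scene',(488,485),(-.07,.15)),('scene',(62,158),(.07,-.15)),('scene',(300,113),(-.07,-.15))]
for sel in (P,P[:4],P[4:]):
    r=least_squares(lambda p:np.concatenate([proj(n,W(p,(*l,.012)))-full(n,u) for n,u,l in sel]),[.6,0,0]);print(r.x,np.round(r.fun,1))
    if sel is P:p=r.x
def fit(n,u,x,z): # rail y (and x) at height z
    q=least_squares(lambda q:proj(n,W(p,(q[0],q[1],z)))-full(n,u),[0,0]).x;return q
print('fence top',fit('top',(287,195),0,.082),fit('scene',(278,250),0,.082))
# stop top edges
print('stop -y top edge',fit('top',(220,205),0,.034),fit('scene',(303,388),0,.034), '+y',fit('top',(168,195),0,.034))
b=least_squares(lambda q:np.concatenate([proj(n,W(p,q))-full(n,u) for n,u in (('top',(570,240)),('scene',(208,52)))]),[0,-.07,.1]);print('ball',b.x,b.fun)
E
```

```text
[ 0.57104809 -0.00382883 -0.32873633] [ 0.4 -0.3 -0.1 -0.2 -0.1 -0.2 -1.3 -0.5  0.3  0.7  0.4 -0.8 -1.1 -1.5
  0.8 -1.2]
[ 0.57012738 -0.00449436 -0.32492834] [ 0.5  0.1  0.1 -0.1  0.4 -0.1 -1.   0. ]
[ 0.57220681 -0.00245911 -0.33161488] [-0.   1.2  0.2 -0.2 -1.1 -1.2  0.9 -0.8]
fence top [-0.00101189  0.04834231] [-0.00099199  0.04943721]
stop -y top edge [-0.00122647  0.08302777] [-0.00039931  0.09132732] +y [-0.00188887  0.10771367]
ball [-0.00032916 -0.07769873  0.10919865] [-0.05961103  0.09144875 -0.10788209 -0.02505714]
```

The two views agree on the rail pose: about (0.571, -0.004), yaw -0.329. The fence needs roughly 32 mm of travel. I'll push it from behind with shut fingers, and start by moving over above it.

Call:
{"name": "drive_tool", "arguments": {"commands": [[[1,0.68,-0.99,0,-0.04],[1,0.68,-0.99,0,-0.04],[1,0.68,-0.99,0,-0.04],[1,0.68,-0.99,0,-0.04],[1,0.68,-0.99,0,-0.04],[1,0.68,-0.99,0,-0.04],[1,0.68,-0.99,0,-0.04],[1,0.68,-0.99,0,-0.04],[1,0.68,-0.99,0,-0.04],[1,0.68,-0.99,0,-0.04],[1,0.68,-0.99,0,-0.04],[1,0.68,-0.99,0,-0.04],[1,0.68,-0.99,0,-0.04],[1,0.68,-0.99,0,-0.04],[1,0.68,-0.99,0,-0.04],[1,0.68,-0.99,0,-0.04],[1,0.68,-0.99,0,-0.04],[1,0.68,-0.99,0,-0.04],[1,0.68,-0.99,0,-0.04],[1,0.68,-0.99,0,-0.04]]], "squeeze": 30}}

```text
t: 1.77
tcp_pos: [0.428, 0.2339, 0.2421]
tcp_rot: [-0.0, 0.148, 0.989, -0.0]
wrist_force: [0.3, -0.2, -0.1]
grip_width: -0.002
```

Call:
{"name": "drive_tool", "arguments": {"commands": [[[1,0.68,-0.99,0,-0.04],[1,0.68,-0.99,0,-0.04],[1,0.68,-0.99,0,-0.04],[1,0.68,-0.99,0,-0.04],[1,0.68,-0.99,0,-0.04],[1,0.68,-0.99,0,-0.04],[1,0.68,-0.99,0,-0.04],[1,0.68,-0.99,0,-0.04],[1,0.68,-0.99,0,-0.04],[1,0.68,-0.99,0,-0.04],[1,0.68,-0.99,0,-0.04],[1,0,0,0,0],[1,0,0,0,0],[1,0,0,0,0]]]}}

```text
t: 2.93
tcp_pos: [0.5765, 0.0181, 0.2418]
tcp_rot: [-0.001, 0.163, 0.987, 0.0]
wrist_force: [0.2, -0.1, -0.2]
grip_width: -0.004
```

Call:
{"name": "drive_tool", "arguments": {"commands": [[[1,0,-0.25,-1,0],[1,0,0,-1,0],[1,0,0,-1,0],[1,0,0,-1,0],[1,0,0,-1,0],[1,0,0,-1,0],[1,0,0,-0.8,0],[1,0,0,0,0],[1,0,0,0,0]]]}}

```text
t: 3.68
tcp_pos: [0.5762, 0.0137, 0.1059]
tcp_rot: [-0.001, 0.163, 0.987, 0.0]
wrist_force: [-0.5, 0.4, -0.0]
grip_width: 0.001
```

```bash
python3 - <<'E'
from cell import *
import cv2
s=snapshot("scene")["img"];w=snapshot("wrist")["img"];t=snapshot("top")["img"]
a=cv2.resize(s[150:290,250:390],(400,400),interpolation=cv2.INTER_CUBIC)
b=cv2.resize(t[130:270,245:385],(400,400),interpolation=cv2.INTER_CUBIC)
c=cv2.resize(w,(320,200))
import numpy as np
o=np.zeros((600,800,3),np.uint8);o[:400,:400]=a;o[:400,400:]=b;o[400:,:320]=c
cv2.imwrite("pics/m2.png",o)
E
```

```text
(no output)
```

View pics/m2.png

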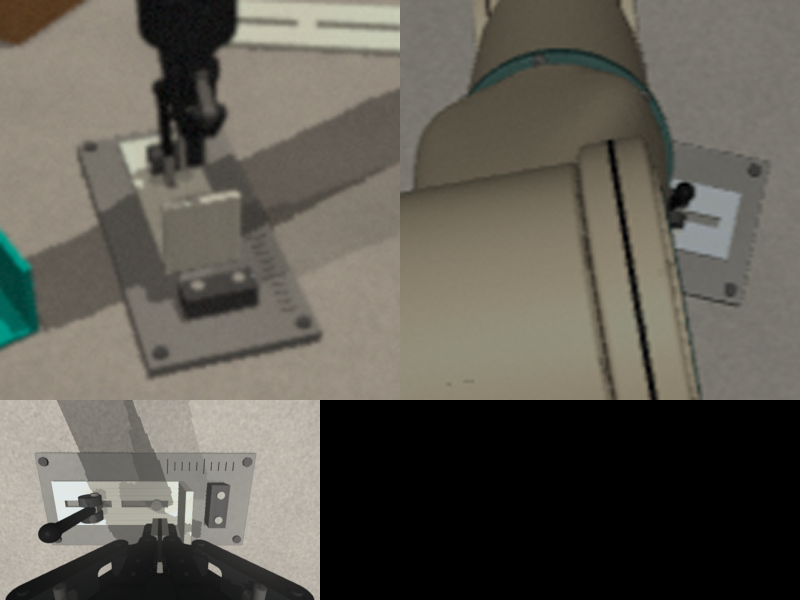

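The shut fingers sit behind the fence, in front of the lever and clear of both (lower-left wrist view: fingertips at about (160,515), fence at (185,500)). Next I lower and approach the fence.

Call:
{"name": "drive_tool", "arguments": {"commands": [[[1,0,0,-0.7,0],[1,0,0,-0.7,0],[1,0,0,-0.7,0],[1,0,0,-0.7,0],[1,0,0,0,0],[1,0,0,0,0],[1,0.1,0.28,0,0],[1,0.05,0.14,0,0],[1,0,0,0,0],[1,0,0,0,0]]]}}

```text
t: 4.67
tcp_pos: [0.581, 0.0201, 0.0516]
tcp_rot: [0.001, 0.164, 0.987, -0.0]
wrist_force: [-1.8, -4.2, 6.2]
grip_width: 0.0
```

Call:
{"name": "drive_tool", "arguments": {"commands": [[[1,0.05,0.14,0,0],[1,0.05,0.14,0,0],[1,0.05,0.14,0,0],[1,0,0,0,0],[1,0,0,0,0]]]}}

```text
t: 5.08
tcp_pos: [0.5813, 0.0212, 0.0516]
tcp_rot: [-0.001, 0.166, 0.986, -0.004]
wrist_force: [-7.7, -15.0, 13.0]
grip_width: -0.006
```

Force climbed to 17 N horizontal and 13 N up with no motion, so something is blocking. I'll back off and look.

Call:
{"name": "drive_tool", "arguments": {"commands": [[[1,-0.1,-0.28,0,0],[1,-0.05,-0.14,0,0],[1,0,0,0,0],[1,0,0,0,0]]]}}

```text
t: 5.42
tcp_pos: [0.5808, 0.0194, 0.0516]
tcp_rot: [0.001, 0.164, 0.986, -0.0]
wrist_force: [-1.6, -2.6, 6.9]
grip_width: 0.002
```

```bash
python3 - <<'E'
from cell import *
import cv2,numpy as np
s=snapshot("scene")["img"];w=snapshot("wrist")["img"]
a=cv2.resize(s[180:270,270:360],(400,400),interpolation=cv2.INTER_CUBIC)
c=cv2.resize(w[60:400,120:520],(400,340))
o=np.zeros((400,800,3),np.uint8);o[:400,:400]=a;o[:340,400:]=c
cv2.imwrite("pics/m3.png",o)
E
```

```text
(no output)
```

View pics/m3.png

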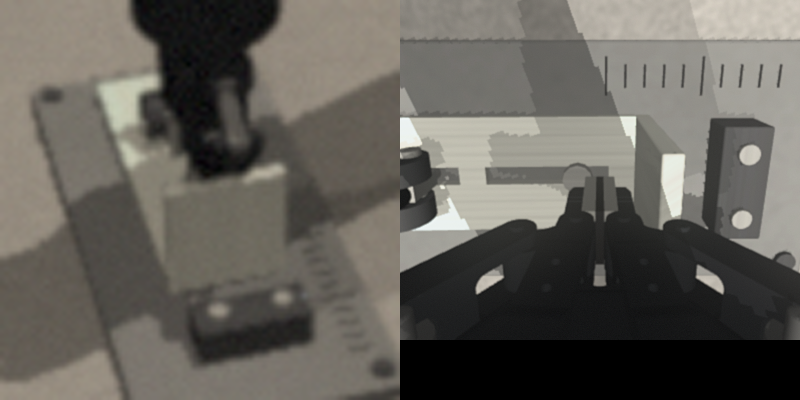

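The shut finger linkage (wide, at (640,240) in the right-hand picture) rides onto the fence top corner, so pushing from behind doesn't fit. I'll grip the fence top across its thickness instead: rise, centre, open, lower.

Call:
{"name": "drive_tool", "arguments": {"commands": [[[1,0,0,1,0],[1,0,0,1,0],[1,0,0,1,0],[1,0,0,0.5,0],[-1,0.15,0.55,0,0],[-1,0.15,0.55,0,0],[-1,0,0,0,0],[-1,0,0,0,0],[-1,0,0,0,0],[-1,0,0,0,0],[-1,0,0,0,0],[-1,0,0,0,0],[-1,0,0,0,0]]]}}

```text
t: 6.6
tcp_pos: [0.5861, 0.0423, 0.1202]
tcp_rot: [-0.0, 0.164, 0.987, -0.0]
wrist_force: [-0.4, 1.0, 0.8]
grip_width: 1.001
```

```bash
python3 - <<'E'
from cell import *
from h import *
import cv2
np.set_printoptions(precision=4,suppress=True)
o=get_obs();print(o['tcp_pos'],o['wrist_force'],o['grip_width'])
s=snapshot("wrist")
print(s['camera_matrix'],s['R'],s['t']);f=s['camera_matrix']
p=[.57105,-.00383,-.3287]
for L in [(0,.0487,.082),(-.032,.0487,.082),(.032,.0487,.082),(0,.085,.034),(.03,.085,.034),(-.03,.085,.034),(.07,.15,.012),(-.07,.15,.012),(0,.015,.0265)]:
    c=s['R']@W(p,L)+s['t'];u=f@c/c[2];print(L,u[:2]);cv2.drawMarker(s['img'],(int(u[0]),int(u[1])),(0,0,255),0,8)
cv2.imwrite("pics/w4.png",s['img'])
E
```

```text
[0.5861 0.0423 0.1202] [-0.3775  0.9671  0.8339] 1.0011216873432263
[[324.2424   0.     319.343 ]
 [  0.     324.2424 199.2789]
 [  0.       0.       1.    ]] [[ 0.3232  0.9463 -0.0006]
 [ 0.9133 -0.3118  0.2619]
 [ 0.2477 -0.0852 -0.9651]] [-0.2289 -0.5249  0.1176]
(0, 0.0487, 0.082) [320.6422 233.9759]
(-0.032, 0.0487, 0.082) [320.6812 177.3995]
(0.032, 0.0487, 0.082) [320.6066 285.5245]
(0, 0.085, 0.034) [372.3717 208.8779]
(0.03, 0.085, 0.034) [370.6108 248.6077]
(-0.03, 0.085, 0.034) [374.2591 166.2932]
(0.07, 0.15, 0.012) [443.7584 282.7414]
(-0.07, 0.15, 0.012) [463.5656 105.1011]
(0, 0.015, 0.0265) [273.6544 205.8786]
```

View pics/w4.png

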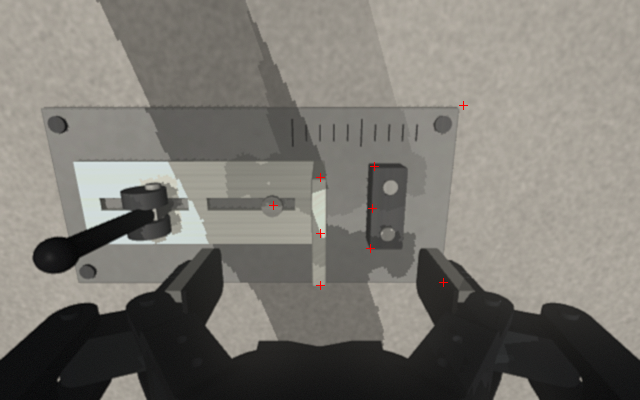

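The projected model points line up with the wrist image: fence top at column 320, midway between the pads, and the stop edge at 370. Now lower and grip.

Call:
{"name": "drive_tool", "arguments": {"commands": [[[-1,0,0,-1,0],[-1,0,0,-1,0],[-1,0,0,-0.9,0],[-1,0,0,0,0],[-1,0,0,0,0],[-1,0,0,0,0]]]}}

```text
t: 7.15
tcp_pos: [0.5869, 0.0426, 0.0631]
tcp_rot: [0.001, 0.164, 0.987, 0.0]
wrist_force: [-0.3, -0.8, 0.2]
grip_width: 1.0
```

Call:
{"name": "drive_tool", "arguments": {"commands": [[[1,0,0,0,0],[1,0,0,0,0],[1,0,0,0,0],[1,0,0,0,0],[1,0,0,0,0],[1,0,0,0,0],[1,0,0,0,0],[1,0,0,0,0],[1,0,0,0,0],[1,0,0,0,0]]], "squeeze": 25}}

```text
t: 7.98
tcp_pos: [0.5862, 0.0423, 0.0625]
tcp_rot: [0.0, 0.164, 0.987, -0.0]
wrist_force: [-1.9, -1.9, 4.0]
grip_width: 0.09
```

Call:
{"name": "drive_tool", "arguments": {"commands": [[[1,0.04,0.118,0,0],[1,0.04,0.118,0,0],[1,0.04,0.118,0,0],[1,0.04,0.118,0,0],[1,0.04,0.118,0,0],[1,0.04,0.118,0,0],[1,0.04,0.118,0,0],[1,0.04,0.118,0,0],[1,0.04,0.118,0,0],[1,0.04,0.118,0,0],[1,0,0,0,0],[1,0,0,0,0]]]}}

```text
t: 8.98
tcp_pos: [0.594, 0.0642, 0.0625]
tcp_rot: [-0.0, 0.164, 0.986, -0.001]
wrist_force: [-1.5, -4.5, 5.4]
grip_width: 0.087
```

Call:
{"name": "drive_tool", "arguments": {"commands": [[[1,0.016,0.047,0,0],[1,0.016,0.047,0,0],[1,0.016,0.047,0,0],[1,0.016,0.047,0,0],[1,0,0,0,0]]]}}

```text
t: 9.4
tcp_pos: [0.5951, 0.0673, 0.0625]
tcp_rot: [-0.0, 0.164, 0.986, -0.002]
wrist_force: [-1.9, -5.6, 5.8]
grip_width: 0.091
```

Call:
{"name": "drive_tool", "arguments": {"commands": [[[1,0.016,0.047,0,0],[1,0,0,0,0]]]}}

```text
t: 9.57
tcp_pos: [0.5954, 0.0681, 0.0625]
tcp_rot: [-0.0, 0.164, 0.986, -0.002]
wrist_force: [-2.3, -6.8, 6.1]
grip_width: 0.088
```

Call:
{"name": "drive_tool", "arguments": {"commands": [[[1,0.016,0.047,0,0],[1,0,0,0,0]]]}}

```text
t: 9.73
tcp_pos: [0.5957, 0.069, 0.0625]
tcp_rot: [-0.0, 0.164, 0.986, -0.002]
wrist_force: [-2.9, -5.8, 5.8]
grip_width: 0.088
```

Call:
{"name": "drive_tool", "arguments": {"commands": [[[1,0.016,0.047,0,0],[1,0.016,0.047,0,0],[1,0,0,0,0]]]}}

```text
t: 9.98
tcp_pos: [0.5964, 0.071, 0.0626]
tcp_rot: [-0.0, 0.164, 0.986, -0.002]
wrist_force: [-2.0, -6.2, 5.9]
grip_width: 0.087
```

Call:
{"name": "drive_tool", "arguments": {"commands": [[[1,0.016,0.047,0,0],[1,0,0,0,0]]]}}

```text
t: 10.15
tcp_pos: [0.5967, 0.0719, 0.0625]
tcp_rot: [-0.0, 0.164, 0.986, -0.002]
wrist_force: [-2.3, -5.9, 5.7]
grip_width: 0.085
```

Call:
{"name": "drive_tool", "arguments": {"commands": [[[1,0.016,0.047,0,0],[1,0,0,0,0]]]}}

```text
t: 10.32
tcp_pos: [0.597, 0.0727, 0.0625]
tcp_rot: [-0.0, 0.164, 0.986, -0.002]
wrist_force: [-2.2, -5.5, 5.4]
grip_width: 0.089
```

Call:
{"name": "drive_tool", "arguments": {"commands": [[[1,0.016,0.047,0,0],[1,0,0,0,0]]]}}

```text
t: 10.48
tcp_pos: [0.597, 0.0728, 0.0625]
tcp_rot: [-0.001, 0.164, 0.986, -0.002]
wrist_force: [-2.8, -7.9, 7.3]
grip_width: 0.089
```

Call:
{"name": "drive_tool", "arguments": {"commands": [[[1,0.016,0.047,0,0],[1,0,0,0,0]]]}}

```text
t: 10.65
tcp_pos: [0.597, 0.0729, 0.0625]
tcp_rot: [-0.001, 0.165, 0.986, -0.003]
wrist_force: [-3.7, -8.2, 7.7]
grip_width: 0.089
```

Call:
{"name": "drive_tool", "arguments": {"commands": [[[1,0.008,0.024,0,0],[1,0,0,0,0]]]}}

```text
t: 10.82
tcp_pos: [0.5971, 0.0729, 0.0625]
tcp_rot: [-0.001, 0.165, 0.986, -0.003]
wrist_force: [-3.4, -9.6, 7.5]
grip_width: 0.087
```

Call:
{"name": "drive_tool", "arguments": {"commands": [[[1,0.012,0.036,0,0],[1,0,0,0,0]]]}}

```text
t: 10.98
tcp_pos: [0.5971, 0.073, 0.0625]
tcp_rot: [-0.001, 0.165, 0.986, -0.004]
wrist_force: [-4.0, -10.5, 8.6]
grip_width: 0.089
```

Call:
{"name": "drive_tool", "arguments": {"commands": [[[1,0.012,0.036,0,0],[1,0,0,0,0],[1,0,0,0,0]]]}}

```text
t: 11.23
tcp_pos: [0.5971, 0.073, 0.0626]
tcp_rot: [-0.001, 0.165, 0.986, -0.004]
wrist_force: [-4.1, -13.1, 8.6]
grip_width: 0.087
```

The fence is home: motion stopped at 32.5 mm of travel, with about 14 N total, of which roughly 8 N is on the stop. Release and rise.

Call:
{"name": "drive_tool", "arguments": {"commands": [[[-1,0,0,0,0],[-1,0,0,0,0],[-1,0,0,0,0],[-1,0,0,0,0],[-1,0,0,0,0],[-1,0,0,0,0],[-1,0,0,0,0],[-1,0,0,0,0]]]}}

```text
t: 11.9
tcp_pos: [0.5987, 0.0797, 0.0623]
tcp_rot: [-0.0, 0.163, 0.987, 0.0]
wrist_force: [-0.3, -0.1, -0.3]
grip_width: 0.999
```

Call:
{"name": "drive_tool", "arguments": {"commands": [[[-1,0,0,1,0],[-1,0,0,1,0],[-1,0,0,1,0],[-1,0,0,1,0],[-1,0,0,0.5,0],[-1,0,0,0,0],[-1,0,0,0,0]]]}}

```text
t: 12.48
tcp_pos: [0.5987, 0.0796, 0.1523]
tcp_rot: [0.0, 0.163, 0.987, 0.0]
wrist_force: [-0.0, -0.9, -1.1]
grip_width: 1.003
```

```bash
cat > w.py <<'E'
import sys,cv2
from cell import *
from h import *
def look(name,pts,p=[.57105,-.00383,-.3287]):
    o=get_obs();print(np.round(o['tcp_pos'],4),np.round(o['wrist_force'],2))
    s=snapshot("wrist");f=s['camera_matrix']
    for L in pts:
        c=s['R']@W(p,L)+s['t'];u=f@c/c[2];print(L,u[:2]);cv2.drawMarker(s['img'],(int(u[0]),int(u[1])),(0,0,255),0,8)
    cv2.imwrite(name,s['img'])
E
python3 -c "
from w import *
look('pics/w5.png',[(0,.0777,.082),(0,.085,.034),(0,-.0777,.108)])"
```

```text
[0.5987 0.0796 0.1523] [-0.04 -0.85 -1.1 ]
(0, 0.0777, 0.082) [304.55812117 216.12662115]
(0, 0.085, 0.034) [316.40656575 197.24135825]
(0, -0.0777, 0.108) [ 31.89236868 230.21319361]
```

View pics/w5.png

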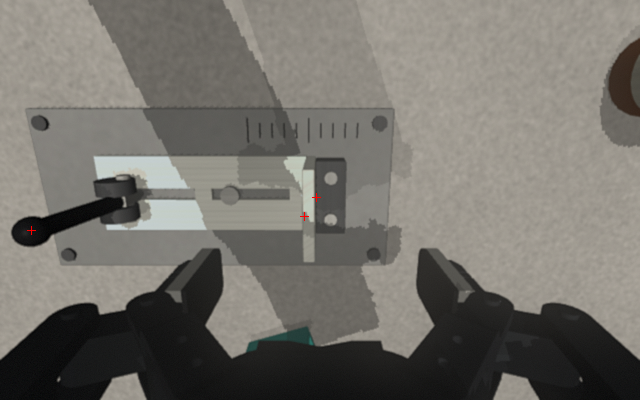

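The fence is flush against the stop: the fence top edge at (308,215) meets the stop's near face at about 315, and the fence is free of the tool. The lever ball is at (31,231), matching the estimate. Next I shut the fingers and go to the ball's fence side.

Call:
{"name": "drive_tool", "arguments": {"commands": [[[1,-0.3,-0.9,0,0],[1,-0.3,-0.9,0,0],[1,-0.3,-0.9,0,0],[1,-0.3,-0.9,0,0],[1,-0.3,-0.9,0,0],[1,-0.3,-0.9,0,0],[1,-0.3,-0.9,0,0],[1,0,0,0,0],[1,0,0,0,0],[1,0,0,0,0],[1,0,0,-0.6,0],[1,0,0,-0.6,0],[1,0,0,-0.55,0],[1,0,0,0,0],[1,0,0,0,0]]], "squeeze": 30}}

```text
t: 13.78
tcp_pos: [0.5563, -0.0456, 0.1165]
tcp_rot: [-0.001, 0.163, 0.987, 0.0]
wrist_force: [0.5, 0.6, -0.1]
grip_width: -0.005
```

```bash
python3 -c "
from w import *
look('pics/w6.png',[(0,-.0777,.108),(0,.085,.034)])"
```

```text
[ 0.5563 -0.0456  0.1165] [ 0.46  0.56 -0.13]
(0, -0.0777, 0.108) [248.93450527 256.80656728]
(0, 0.085, 0.034) [508.11185335 210.73197271]
```

View pics/w6.png

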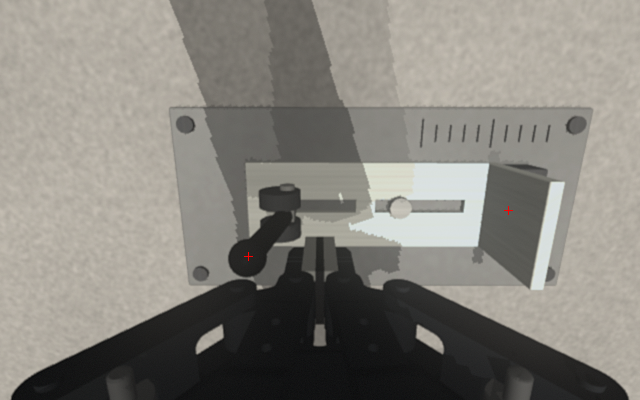

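The ball at (249,257) is to the left of the fingertips at (320,240), with a clear gap of about 20 mm. Advance towards it.

Call:
{"name": "drive_tool", "arguments": {"commands": [[[1,-0.04,-0.118,0,0],[1,-0.04,-0.118,0,0],[1,-0.04,-0.118,0,0],[1,-0.04,-0.118,0,0],[1,-0.04,-0.118,0,0],[1,-0.032,-0.095,0,0],[1,0,0,0,0]]]}}

```text
t: 14.42
tcp_pos: [0.552, -0.0606, 0.1175]
tcp_rot: [0.0, 0.164, 0.986, 0.0]
wrist_force: [-0.3, -0.2, 0.3]
grip_width: 0.002
```

Call:
{"name": "drive_tool", "arguments": {"commands": [[[1,-0.032,-0.095,0,0],[1,-0.032,-0.095,0,0],[1,0,0,0,0]]]}}

```text
t: 14.67
tcp_pos: [0.5508, -0.0641, 0.1173]
tcp_rot: [0.0, 0.164, 0.987, 0.0]
wrist_force: [1.3, 1.0, -0.3]
grip_width: -0.003
```

Call:
{"name": "drive_tool", "arguments": {"commands": [[[1,-0.032,-0.095,-0.02,0],[1,-0.032,-0.095,-0.02,0],[1,0,0,0,0]]]}}

```text
t: 14.92
tcp_pos: [0.5494, -0.0683, 0.1165]
tcp_rot: [-0.0, 0.164, 0.987, -0.0]
wrist_force: [-0.3, 0.2, 1.0]
grip_width: -0.0
```

Call:
{"name": "drive_tool", "arguments": {"commands": [[[1,-0.034,-0.098,-0.02,0],[1,-0.034,-0.098,-0.02,0],[1,0,0,0,0]]]}}

```text
t: 15.17
tcp_pos: [0.5479, -0.0724, 0.1157]
tcp_rot: [-0.0, 0.164, 0.986, -0.0]
wrist_force: [1.4, 1.0, 0.7]
grip_width: -0.001
```

Call:
{"name": "drive_tool", "arguments": {"commands": [[[1,-0.034,-0.098,-0.024,0],[1,-0.034,-0.098,-0.024,0],[1,0,0,0,0]]]}}

```text
t: 15.42
tcp_pos: [0.5466, -0.0763, 0.1147]
tcp_rot: [-0.0, 0.164, 0.986, -0.0]
wrist_force: [-0.3, 0.1, 1.6]
grip_width: 0.0
```

Call:
{"name": "drive_tool", "arguments": {"commands": [[[1,-0.034,-0.098,-0.03,0],[1,-0.034,-0.098,-0.03,0],[1,0,0,0,0]]]}}

```text
t: 15.67
tcp_pos: [0.5452, -0.0802, 0.1134]
tcp_rot: [-0.0, 0.164, 0.986, -0.0]
wrist_force: [1.2, -0.4, 0.6]
grip_width: 0.001
```

```bash
python3 -c "
from w import *
a=.43
look('pics/w7.png',[(0,-.065-.075*np.sin(a),.0335+.075*np.cos(a))])"
```

```text
[ 0.5452 -0.0802  0.1134] [ 1.16 -0.42  0.56]
(0, np.float64(-0.09626531018219081), np.float64(0.10167243122561638)) [287.59774802 252.70104289]
```

View pics/w7.png

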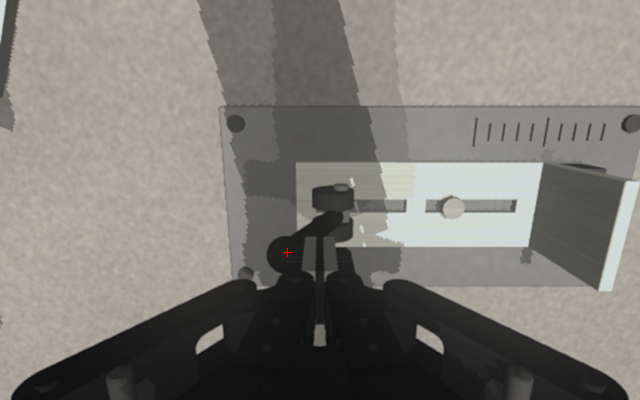

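The ball is at (285,252), touching the finger and following it, with α about 0.43 and no bite yet. Continue along the arc.

Call:
{"name": "drive_tool", "arguments": {"commands": [[[1,-0.034,-0.1,-0.045,0],[1,-0.034,-0.1,-0.045,0],[1,0,0,0,0]]]}}

```text
t: 15.97
tcp_pos: [0.5438, -0.0842, 0.1116]
tcp_rot: [-0.0, 0.164, 0.986, -0.0]
wrist_force: [1.0, 0.2, 1.3]
grip_width: 0.006
```

Call:
{"name": "drive_tool", "arguments": {"commands": [[[1,-0.034,-0.1,-0.045,0],[1,-0.034,-0.1,-0.045,0],[1,0,0,0,0]]]}}

```text
t: 16.22
tcp_pos: [0.5424, -0.0881, 0.1098]
tcp_rot: [-0.0, 0.164, 0.986, -0.0]
wrist_force: [1.0, -0.1, 0.5]
grip_width: -0.001
```

Call:
{"name": "drive_tool", "arguments": {"commands": [[[1,-0.034,-0.1,-0.05,0],[1,-0.034,-0.1,-0.05,0],[1,0,0,0,0]]]}}

```text
t: 16.47
tcp_pos: [0.541, -0.0921, 0.1077]
tcp_rot: [-0.0, 0.164, 0.986, -0.0]
wrist_force: [0.4, 0.4, 0.2]
grip_width: 0.001
```

Call:
{"name": "drive_tool", "arguments": {"commands": [[[1,-0.034,-0.1,-0.06,0],[1,-0.034,-0.1,-0.06,0],[1,0,0,0,0]]]}}

```text
t: 16.72
tcp_pos: [0.5397, -0.096, 0.1053]
tcp_rot: [-0.0, 0.164, 0.987, -0.0]
wrist_force: [0.3, 0.5, 0.7]
grip_width: -0.0
```

Call:
{"name": "drive_tool", "arguments": {"commands": [[[1,-0.034,-0.1,-0.065,0],[1,-0.034,-0.1,-0.065,0],[1,0,0,0,0]]]}}

```text
t: 16.97
tcp_pos: [0.5384, -0.0999, 0.1026]
tcp_rot: [-0.0, 0.164, 0.987, -0.0]
wrist_force: [1.4, 1.3, 0.2]
grip_width: -0.001
```

Call:
{"name": "drive_tool", "arguments": {"commands": [[[1,-0.034,-0.1,-0.075,0],[1,0,0,0,0]]]}}

```text
t: 17.13
tcp_pos: [0.5377, -0.1018, 0.1012]
tcp_rot: [-0.0, 0.164, 0.987, -0.0]
wrist_force: [0.8, 1.6, -0.8]
grip_width: -0.003
```

Call:
{"name": "drive_tool", "arguments": {"commands": [[[1,-0.03,-0.088,-0.08,0],[1,-0.03,-0.088,-0.08,0],[1,0,0,0,0]]]}}

```text
t: 17.38
tcp_pos: [0.5364, -0.1055, 0.0979]
tcp_rot: [-0.0, 0.164, 0.987, -0.0]
wrist_force: [0.7, 1.3, -0.0]
grip_width: 0.003
```

Call:
{"name": "drive_tool", "arguments": {"commands": [[[1,-0.03,-0.088,-0.09,0],[1,-0.03,-0.088,-0.09,0],[1,0,0,0,0]]]}}

```text
t: 17.63
tcp_pos: [0.5353, -0.109, 0.0943]
tcp_rot: [-0.0, 0.164, 0.987, -0.0]
wrist_force: [1.6, 1.6, -0.7]
grip_width: 0.001
```

Call:
{"name": "drive_tool", "arguments": {"commands": [[[1,-0.024,-0.071,-0.08,0],[1,-0.024,-0.071,-0.08,0],[1,0,0,0,0]]]}}

```text
t: 17.88
tcp_pos: [0.5344, -0.1117, 0.0911]
tcp_rot: [-0.0, 0.164, 0.987, -0.0]
wrist_force: [1.0, 1.7, 1.0]
grip_width: 0.001
```

Call:
{"name": "drive_tool", "arguments": {"commands": [[[1,-0.024,-0.071,-0.085,0],[1,-0.024,-0.071,-0.085,0],[1,0,0,0,0]]]}}

```text
t: 18.13
tcp_pos: [0.5335, -0.1144, 0.0877]
tcp_rot: [-0.0, 0.164, 0.987, 0.0]
wrist_force: [0.9, 2.7, -0.6]
grip_width: -0.001
```

Only a slight rise so far (α about 1.0). At this lean, pressing down on top of the ball is squarer to the lever. I'll lift off, move over the ball and look.

Call:
{"name": "drive_tool", "arguments": {"commands": [[[1,0.08,0.24,0.2,0],[1,0,0,0.8,0],[1,0,0,0.5,0],[1,-0.17,-0.5,0,0],[1,-0.16,-0.45,0,0],[1,0,0,0,0],[1,0,0,0,0]]]}}

```text
t: 18.72
tcp_pos: [0.5276, -0.13, 0.1176]
tcp_rot: [-0.001, 0.165, 0.986, -0.0]
wrist_force: [0.2, -0.4, 0.3]
grip_width: -0.006
```

```bash
python3 -c "
from w import *
look('pics/w8.png',[(0,-.065-.075*np.sin(a),.0335+.075*np.cos(a)) for a in (.9,1.0,1.1)])"
```

```text
[ 0.5276 -0.13    0.1176] [ 0.2  -0.43  0.28]
(0, np.float64(-0.12374951822206126), np.float64(0.08012074762029983)) [337.88395229 234.04587398]
(0, np.float64(-0.12811032386059223), np.float64(0.07402267294011047)) [329.68018844 230.17258654]
(0, np.float64(-0.13184055200460765), np.float64(0.06751970910691829)) [323.04402932 226.30148547]
```

View pics/w8.png

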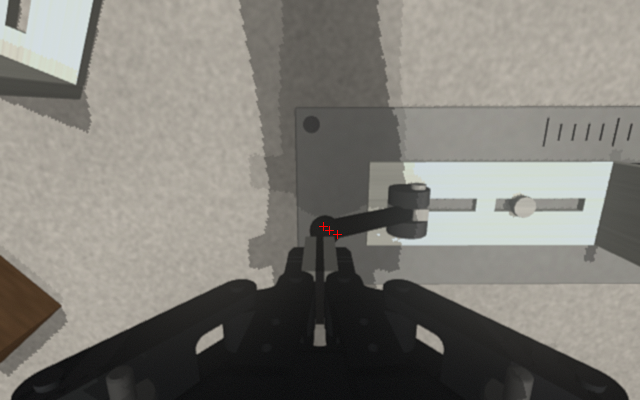

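The ball is directly under the fingertips at about (324,230), α about 1.05. Press down gently.

Call:
{"name": "drive_tool", "arguments": {"commands": [[[1,0,0,-0.4,0],[1,0,0,-0.4,0],[1,0,0,-0.3,0],[1,0,0,0,0],[1,0,0,0,0]]]}}

```text
t: 19.18
tcp_pos: [0.5281, -0.1281, 0.0951]
tcp_rot: [-0.001, 0.163, 0.987, 0.0]
wrist_force: [0.0, 0.0, 0.3]
grip_width: 0.001
```

Call:
{"name": "drive_tool", "arguments": {"commands": [[[1,0,0,-0.1,0],[1,0,0,0,0]]]}}

```text
t: 19.35
tcp_pos: [0.5287, -0.1284, 0.0939]
tcp_rot: [-0.0, 0.163, 0.987, 0.0]
wrist_force: [0.3, -0.2, -0.2]
grip_width: 0.003
```

Call:
{"name": "drive_tool", "arguments": {"commands": [[[1,0,0,-0.1,0],[1,0,0,0,0]]]}}

```text
t: 19.52
tcp_pos: [0.5289, -0.1287, 0.0921]
tcp_rot: [0.0, 0.164, 0.987, -0.0]
wrist_force: [0.8, -0.3, 0.5]
grip_width: -0.0
```

Call:
{"name": "drive_tool", "arguments": {"commands": [[[1,0,0,-0.05,0],[1,0,0,0,0]]]}}

```text
t: 19.68
tcp_pos: [0.5287, -0.1291, 0.0913]
tcp_rot: [0.0, 0.164, 0.987, -0.0]
wrist_force: [0.2, -0.9, 1.7]
grip_width: 0.002
```

Call:
{"name": "drive_tool", "arguments": {"commands": [[[1,0,0,-0.05,0],[1,0,0,0,0]]]}}

```text
t: 19.85
tcp_pos: [0.5286, -0.1295, 0.0903]
tcp_rot: [0.0, 0.164, 0.986, -0.001]
wrist_force: [-1.0, -3.2, 3.2]
grip_width: -0.003
```

Call:
{"name": "drive_tool", "arguments": {"commands": [[[1,0,0,-0.05,0],[1,0,0,0,0]]]}}

```text
t: 20.02
tcp_pos: [0.5286, -0.1295, 0.0892]
tcp_rot: [0.0, 0.164, 0.986, -0.001]
wrist_force: [0.2, -3.5, 3.7]
grip_width: 0.004
```

Call:
{"name": "drive_tool", "arguments": {"commands": [[[1,0,0,-0.05,0],[1,0,0,0,0]]]}}

```text
t: 20.18
tcp_pos: [0.5286, -0.1296, 0.0883]
tcp_rot: [0.0, 0.164, 0.986, -0.001]
wrist_force: [-2.2, -5.1, 5.6]
grip_width: -0.0
```

Call:
{"name": "drive_tool", "arguments": {"commands": [[[1,0,0,-0.05,0],[1,0,0,0,0]]]}}

```text
t: 20.35
tcp_pos: [0.5285, -0.1301, 0.0874]
tcp_rot: [0.0, 0.164, 0.986, -0.001]
wrist_force: [-1.8, -5.9, 7.7]
grip_width: -0.005
```

Friction is dragging the ball towards +y, with about 6 N lateral, so the square push is only about 3.5 N. I'll relieve this by shifting along -y.

Call:
{"name": "drive_tool", "arguments": {"commands": [[[1,-0.024,-0.071,0,0],[1,0,0,0,0]]]}}

```text
t: 20.52
tcp_pos: [0.5283, -0.1303, 0.0873]
tcp_rot: [0.0, 0.164, 0.987, -0.0]
wrist_force: [-1.1, -4.2, 6.5]
grip_width: 0.0
```

Call:
{"name": "drive_tool", "arguments": {"commands": [[[1,-0.024,-0.071,0,0],[1,0,0,0,0]]]}}

```text
t: 20.68
tcp_pos: [0.5282, -0.1306, 0.0872]
tcp_rot: [0.0, 0.163, 0.987, 0.0]
wrist_force: [-0.4, -0.5, 4.0]
grip_width: 0.004
```

Call:
{"name": "drive_tool", "arguments": {"commands": [[[1,-0.008,-0.024,-0.05,0],[1,-0.008,-0.024,-0.05,0],[1,0,0,0,0]]]}}

```text
t: 20.93
tcp_pos: [0.5278, -0.1319, 0.0852]
tcp_rot: [0.0, 0.163, 0.987, 0.0]
wrist_force: [-0.5, -1.6, 6.1]
grip_width: -0.0
```

Call:
{"name": "drive_tool", "arguments": {"commands": [[[1,-0.008,-0.024,-0.05,0],[1,-0.008,-0.024,-0.05,0],[1,0,0,0,0]]]}}

```text
t: 21.18
tcp_pos: [0.5275, -0.133, 0.0834]
tcp_rot: [0.0, 0.163, 0.987, 0.0]
wrist_force: [-0.1, -1.0, 6.5]
grip_width: 0.0
```

Call:
{"name": "drive_tool", "arguments": {"commands": [[[1,-0.008,-0.022,-0.05,0],[1,-0.008,-0.022,-0.05,0],[1,0,0,0,0]]]}}

```text
t: 21.43
tcp_pos: [0.5272, -0.134, 0.0815]
tcp_rot: [0.001, 0.163, 0.987, 0.0]
wrist_force: [-0.8, -0.9, 8.1]
grip_width: -0.002
```

Call:
{"name": "drive_tool", "arguments": {"commands": [[[1,-0.008,-0.022,-0.05,0],[1,0,0,0,0],[1,0,0,0,0]]]}}

```text
t: 21.68
tcp_pos: [0.5271, -0.1345, 0.0807]
tcp_rot: [0.001, 0.163, 0.987, 0.0]
wrist_force: [-1.3, -1.9, 9.4]
grip_width: -0.002
```

Call:
{"name": "drive_tool", "arguments": {"commands": [[[1,-0.016,-0.047,-0.05,0],[1,0,0,0,0],[1,0,0,0,0]]]}}

```text
t: 21.93
tcp_pos: [0.5269, -0.135, 0.0799]
tcp_rot: [0.001, 0.163, 0.987, 0.0]
wrist_force: [-0.9, 0.4, 11.0]
grip_width: -0.006
```

Call:
{"name": "drive_tool", "arguments": {"commands": [[[1,-0.012,-0.035,-0.03,0],[1,0,0,0,0],[1,0,0,0,0]]]}}

```text
t: 22.18
tcp_pos: [0.5267, -0.1354, 0.0792]
tcp_rot: [0.001, 0.163, 0.987, 0.0]
wrist_force: [-1.8, -0.3, 11.2]
grip_width: 0.001
```

Call:
{"name": "drive_tool", "arguments": {"commands": [[[1,0,0,0,0]]]}}

```text
t: 22.27
tcp_pos: [0.5268, -0.1354, 0.0793]
tcp_rot: [0.001, 0.163, 0.987, 0.0]
wrist_force: [-0.9, 0.4, 10.5]
grip_width: -0.002
```

The square push is about 10 N, so I'll stop here. Lift straight off and verify.

Call:
{"name": "drive_tool", "arguments": {"commands": [[[1,0,0,0.3,0],[1,0,0,0.7,0],[1,0,0,1,0],[1,0,0,1,0],[1,0,0,1,0],[1,0,0,1,0],[1,0.3,0.9,0,0],[1,0.3,0.9,0,0],[1,0.3,0.9,0,0],[1,0,0,0,0],[1,0,0,0,0],[1,0,0,0,0]]]}}

```text
t: 23.27
tcp_pos: [0.5433, -0.0824, 0.178]
tcp_rot: [-0.001, 0.163, 0.987, -0.0]
wrist_force: [-0.5, -0.7, 0.0]
grip_width: -0.005
```

```bash
python3 -c "
from w import *
look('pics/w9.png',[(0,-.065-.075*np.sin(a),.0325+.075*np.cos(a)) for a in (1.12,1.22)]+[(0,.0807,.082),(0,.085,.034)])"
```

```text
[ 0.5433 -0.0824  0.178 ] [-0.51 -0.69  0.  ]
(0, np.float64(-0.13250753316323788), np.float64(0.06517618347075341)) [257.03453425 199.35982398]
(0, np.float64(-0.13543245172393006), np.float64(0.05827343097370353)) [254.9853621  197.10224144]
(0, 0.0807, 0.082) [545.58981687 205.56604833]
(0, 0.085, 0.034) [513.4513269  190.15842372]
```

View pics/w9.png

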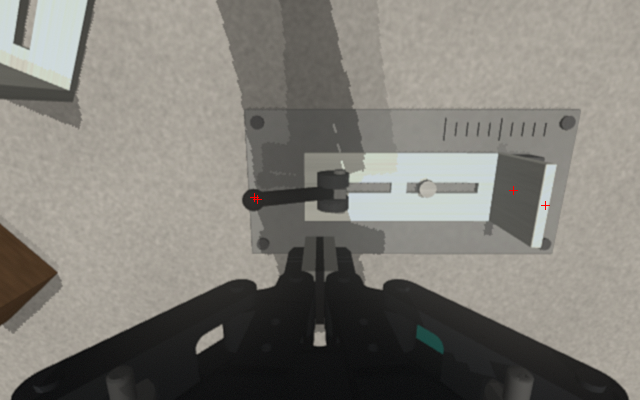

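```bash
python3 -c "
from cell import *
print(finish_job(), get_obs()['t'])"
```

```text
the job is handed in; nothing more can be done
the job is handed in; nothing more can be done
```

The fence is home against the stop, the lever is clamped at about 10 N, and the job is handed in at roughly 23 s.

- **Fence:** I gripped its top edge and slid it 32.5 mm until it stopped moving. The push was then about 14 N; taking off about 5.5 N of sliding friction leaves roughly 8 N on the stop. I let go, and the last picture, taken after clamping, shows no sign of it having moved.
- **Lever:** I swung it away from the fence with shut fingers, then finished by pressing down on the ball. The square push at the ball worked out at about 10 N, with the lever at an angle of about 1.1 rad, short of its 1.45 end. It stayed there after I lifted off.

**Problems and disagreements:**
- **First push:** I first tried pushing the fence from behind with shut fingers. The finger linkage rode on the fence's top edge, reaching about 17 N sideways and 13 N upward. I backed off, and the fence had not moved.
- **Lever stiffness:** the push climbed at about 55 N per rad by my estimate, against the stated 100 or so. The hand-tight figure rests on the wrist force, which varies by about 1 N, and not on the angle.

The tool was clear of the jig at hand-in, and I saw no contact with the tub, bottle, carton or the other brackets.

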